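Clear the magnifier and stand the tipped wash bottle back in its rack

ROBOT

A 6-joint arm with a two-finger parallel gripper is mounted at the origin on the work surface. World frame = base frame: x ahead of the robot, y to its left, z up, the work surface at z = 0. Lengths are in m, angles in rad, forces in N, time in s.
With the tool pointing down it reaches from about 0.3 to 0.875 m from the base axis. Payload 6.4 kg.
Tool frame: the origin (TCP) lies between the finger pads; the fingertips stand 19 mm ahead of it and the grasp point (between the pads) is the TCP (env.tip_reach is the distance from the TCP to the fingertips, in m); z points along the fingers, x is the direction in which the jaws open and shut, and the axes are right-handed (so a half turn about z gives the same grasp; the last joint's range is limited). The gripper opens to 88 mm and grips with 3 to 60 N. Pads are 18 mm wide; open, the fingers measure 123 mm over their backs; the gripper's body (75 mm by 187 mm) begins 45 mm behind the grasp point.
Start: joints at [1.053, 0.181, 1.607, -0, 1.354, -0.206], TCP at [0.176, 0.547, 0.236] pointing down, gripper open.
Joint ranges: [-2.99, 2.99], [-0.89, 2.07], [0.3, 2.58], [-1.14, 4.28], [0, 2.63], [-3.12, 3.12]. Speed limits (rad/s): [2.57, 2.57, 3.01, 3.14, 3.14, 3.14].

INTERFACE

Orientations are given as a unit quaternion [x, y, z, w].
In Python, from station import status, eyes, job, env gives the robot as it stands.
- The arm moves only by the shell command python3 -m crank 'ROWS'. ROWS is JSON, a list that holds one entry, the list of rows, each a list of 7 numbers: the turn, a rotation vector about the tool's x, y, z in degrees, then the shift along the tool's x, y, z in m, then the opening, from 0 (shut) to 1 (fully open). In form: [[[ax, ay, az, tx, ty, tz, gripper], ...]]. A call has 1 to 8 rows; each row shifts and turns the commanded pose from where the row before left it, along the tool's axes as they then stand; what a row does not reach is not made up. A row lasts 1/10 s, in which the tool goes at most 50 mm and 8.59 degrees, less where a joint would pass 70% of its speed; a pose out of reach is approached as far as the arm can. A call is refused whole if a number of a shift passes 0.05 or a number of a turn 8.59, either way. A call with a gripper value outside its range is refused whole. The fingers move at their own pace and stop on an object; the grip force is fixed at half the most. Time passes only in rows, so rows that do not move let the fingers close. It gives the time, the measured TCP pose, the force and the opening at its end, in the units of the state.
- status.state(): the state, without advancing time (a new reading comes with each control period).
- eyes.snapshot(name): name is "side" or "top"; returns the picture (480x640x3 uint8, red, green, blue); there is no depth.
- eyes.camera_info(name): a dict with "K" (3x3 intrinsics, pixels), "cam_to_world" (4x4, takes a point from camera to world coordinates). Camera axes: x right, y down, z forward; pixel columns grow to the right and rows downward; lengths in m; the calibration is good to about 2 mm. A picture is of the moment at which its call begins. camera_info takes no time and is no camera call.
- job.sign_off(): hands the job in, once; it reports no verdict.
The state is a dict: "time_s": time; "joint_pos": joint angles; "joint_velocities": joint speeds; "joint_torque": joint torques, N m; "tcp_pos": TCP position; "eef_rot": TCP orientation; "contact_force": force on the tool from outside, world axes, zero at the start; "torque": the same for the moment, N m; "opening": finger opening in m.
Only numpy, scipy, OpenCV 4.12 (cv2) and the standard library are available. Lean on these libraries where they do the work, as an engineer would, in place of code of your own. Each camera call takes 0.05 s, during which the arm holds its last target.

TASK

The magnifier lamp has been pushed across to the bottle rack and the blue wash bottle has tipped over the rack's rail. First swing the magnifier back so that its lens hangs over the middle of the phone in the holder and leave it there, then lift the tipped bottle and set it gently down upright on the rack floor, in its gap between the can and the jar. Leave the can and the jar standing where they are.

Things in the scene. Friction and masses are not known exactly. Their poses are not given: they have to be found in the camera images.
- rack: fixed grey rack, 136 (x) by 300 mm (y). Origin: centre of underside; z up, y along the row, -x its front (towards the robot). Floor top at z = 6 mm. Steel guard rails (8 mm round bars) along y at x = -58 and +58 mm, bar centres 48 mm up. End plates 36 mm high at y = -148, +148. Three places at y about -100, 0, +100; the middle one is the bottle's gap
- bottle: loose blue square wash bottle, white cap and paper band: body 46 x 46 x 108 mm, cap 32 mm across, 135 mm tall, 0.2 kg. Origin: centre of base; z from base to cap, x, y square to the flat sides. Starts tipped from the middle place to the rack's front: base edge on the floor, flank on the front rail, axis rising about 30 deg above level, its x up and backward, its y along the row
- neighbour_a: loose upright aluminium can with yellow label, 54 mm in diameter, 115 mm tall, in one of the outer places of the rack. Origin: centre of its base, z up
- neighbour_b: loose upright amber jar with green label and black cap, 56 mm in diameter, 105 mm tall, in the other outer place of the rack. Origin: centre of its base, z up
- lamp_base: fixed foot (110 mm across, 22 mm high) and column (22 mm across) of the magnifier lamp. Origin: centre of its underside; the arm's vertical hinge axis runs through it
- lamp_arm (a joint): the lamp arm's stiff hinge about the column, rad: 0 when the arm points to -x (to the robot), positive swung to the robot's right (-y), range -1.3 to 1.3; stays where it is left (0.6 N m to turn). The level arm is 258 mm above the table; its white ring head is 118 mm across, at heights 239 to 265 mm
- lamp_grip (a point): middle of the part to hold of the lamp's grip: an upright orange round peg, 20 mm in diameter, on the outer rim of the ring head, 328 mm from the hinge axis; it spans heights 262 to 318 mm, this point is at 298 mm
- lamp_lens (a point): centre of the magnifier's lens, 272 mm from the hinge axis, at height 252 mm
- phone (a point): centre of the top of the opened blue phone (150 x 74 mm) clamped in the fixed grey holder on the blue mat, at height 34 mm
Mind the look-alikes: they are no part of the job. What is shaped like the neighbour_a but pink or turquoise is not meant.

How it is judged:
On the way, in this order (a step that is already met when the one before it is completed fails the run):
1. the magnifier's lens is over the phone (horizontal distance between lamp_lens and phone below 0.055 m and velocity of joint lamp_arm between -0.1 and 0.1 rad/s), for 0.2 s.
2. the wash bottle stands upright on the rack floor in its gap, released (angle between bottle's own z axis and vertical below 0.1 rad and x of bottle in the frame of rack between -0.036 and 0.036 m and y of bottle in the frame of rack between -0.05 and 0.05 m and z of bottle in the frame of rack between 0.001 and 0.012 m and linear speed of bottle below 0.03 m/s and contact force between the fingers and bottle below 0.1 N), for 0.3 s.
At the end, for the whole second after the job is handed in: Lens within 55 mm horizontally of the phone's centre; bottle cap up (0.1 rad), base on the rack floor between the rails (36 mm from the row's centre line, 50 mm from the middle place), released, at rest; can and jar upright, within 30 mm of where they were (all of step 2 and horizontal distance between lamp_lens and phone below 0.055 m and angle between each of neighbour_a, neighbour_b's own z axis and vertical below 0.1 rad and distance of each of neighbour_a, neighbour_b from where it was at the start of the episode below 0.03 m); the robot touches nothing.
It fails at once if the can is knocked over or shoved more than 30 mm (distance of neighbour_a from where it was at the start of the episode above 0.03 m or angle between neighbour_a's own z axis and vertical above 0.3 rad).
It fails at once if the jar is knocked over or shoved more than 30 mm (distance of neighbour_b from where it was at the start of the episode above 0.03 m or angle between neighbour_b's own z axis and vertical above 0.3 rad).
It fails at once if the wash bottle is let fall or knocked flying (faster than 0.4 m/s while no finger touches it) (linear speed of bottle above 0.4 m/s and contact force between the fingers and bottle below 0.1 N).
It fails at once if the wash bottle is banged or pressed onto the rack (over 45 N) (contact force between bottle and rack above 45 N).
It also fails if it takes over 62 s, if anything falls off the work surface, if the arm or the gripper's body presses on something with over 40 N, if the wrist force passes 120 N, or if a joint passes its speed limit or range.

## Working session

There is one attempt and no reset: what is moved stays moved. The work goes in short steps, Python scripts to look and compute and a shell command to move; the robot and the scene stay as the last step left them, time stands still between calls to the robot, and variables do not carry over. Pictures are saved under pics/ and viewed, and the job is handed in when it is done.

```bash
ls; mkdir -p pics; python3 - <<'E'
from station import status, eyes, job, env
import cv2
print(status.state())
print(env.tip_reach)
for n in ("side","top"):
    im=eyes.snapshot(n); cv2.imwrite(f"pics/{n}0.png",im[:,:,::-1])
    i=eyes.camera_info(n); print(n,i)
E
```

```text
pics
{'time_s': 0.0, 'joint_pos': array([ 1.05272893e+00,  1.81529338e-01,  1.60793498e+00, -1.05734670e-06,
        1.35380772e+00, -2.06316821e-01]), 'joint_velocities': array([-0.00103473,  0.00120173, -0.00048366, -0.00168468,  0.00113833,
        0.00176679]), 'joint_torque': array([ 1.36763421e-03, -4.33858895e+01, -3.41853189e+01,  7.03526312e-02,
        3.82693950e-02, -1.48657664e-04]), 'tcp_pos': array([0.17610241, 0.54683445, 0.23555201]), 'eef_rot': array([ 8.08308160e-01,  5.88759046e-01, -7.65398839e-04,  3.45319750e-04]), 'contact_force': array([-0.17334725, -0.41177654, -0.28497719]), 'torque': array([ 0.0172472 ,  0.03866938, -0.02609046]), 'opening': 0.08796279724294348}
0.019
side {'K': array([[529.15803791,   0.        , 327.08334169],
       [  0.        , 529.15803791, 235.46015665],
       [  0.        ,   0.        ,   1.        ]]), 'cam_to_world': array([[-0.9961808 , -0.05837091,  0.06493574,  0.50151327],
       [-0.08707502,  0.71917225, -0.68935421,  1.04668223],
       [-0.00646175, -0.6923757 , -0.72150823,  1.11978203],
       [ 0.        ,  0.        ,  0.        ,  1.        ]])}
top {'K': array([[459.00304916,   0.        , 310.85484269],
       [  0.        , 459.00304916, 229.73549125],
       [  0.        ,   0.        ,   1.        ]]), 'cam_to_world': array([[-0.13368421, -0.9710046 ,  0.19818827,  0.42910487],
       [-0.99102239,  0.13062492, -0.02849135,  0.15392853],
       [ 0.00177691, -0.20021785, -0.97974979,  1.0879396 ],
       [ 0.        ,  0.        ,  0.        ,  1.        ]])}
```

View pics/side0.png

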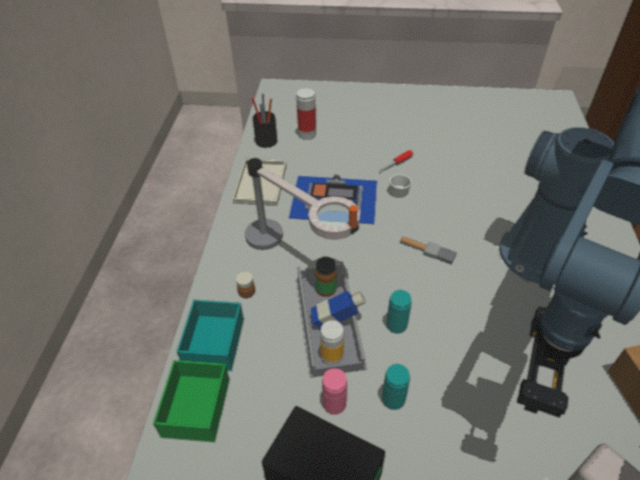

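View pics/top0.png

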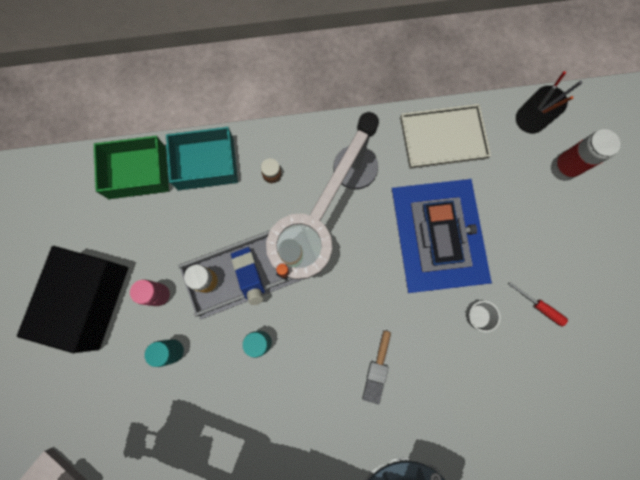

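The side view shows the lamp hinge at (255,165) and the ring head at (333,215). The orange peg is at (353,217) and the phone on its blue mat at (338,195). The blue bottle is at (337,308), between the yellow can (331,342) and the jar (326,277).
In the top view the peg is at (282,269), the bottle at (247,275), the can at (198,278), the jar under the ring at about (290,248), and the phone at (442,232).
Things that could be mistaken for targets (top view):
- **Can:** pink (148,292) and turquoise (160,352) and (256,343) are look-alikes. The yellow-label can at (198,278) is the real one.
- **Peg:** other orange or red items are the phone part (441,212), the screwdriver (550,312) and the brush handle (384,347). The peg is on the ring rim.
- **Bottle:** the other blue item is the mat (400,200). The red bottle (588,155) doesn't match.

```bash
cat > h.py <<'E'
import numpy as np, cv2
from station import status, eyes, job, env
from scipy.spatial.transform import Rotation as R
def ray(n,u,v):
    i=eyes.camera_info(n);K=i["K"];T=i["cam_to_world"]
    d=T[:3,:3]@np.linalg.inv(K)@np.array([u,v,1.]);return T[:3,3],d/np.linalg.norm(d)
def onz(n,u,v,z):
    o,d=ray(n,u,v);return o+d*(z-o[2])/d[2]
def tri(a,b):
    (o1,d1),(o2,d2)=ray("top",*a),ray("side",*b)
    A=np.stack([d1,-d2],1);t=np.linalg.lstsq(A,o2-o1,rcond=None)[0]
    p,q=o1+t[0]*d1,o2+t[1]*d2;return (p+q)/2,np.linalg.norm(p-q)
def proj(n,p):
    i=eyes.camera_info(n);T=np.linalg.inv(i["cam_to_world"]);c=T[:3,:3]@np.asarray(p)+T[:3,3];c=i["K"]@c;return c[:2]/c[2]
E
python3 - <<'E'
from h import *
t=cv2.imread("pics/top0.png");s=cv2.imread("pics/side0.png")
cv2.imwrite("pics/ct.png",cv2.resize(t[220:330,170:345],None,fx=4.5,fy=4.5,interpolation=cv2.INTER_CUBIC))
cv2.imwrite("pics/cs.png",cv2.resize(s[150:380,235:415],None,fx=2.6*1,fy=2.6,interpolation=cv2.INTER_CUBIC))
cv2.imwrite("pics/cp.png",cv2.resize(t[90:300,330:500],None,fx=2.8,fy=2.8,interpolation=cv2.INTER_CUBIC))
E
```

```text
(no output)
```

View pics/ct.png

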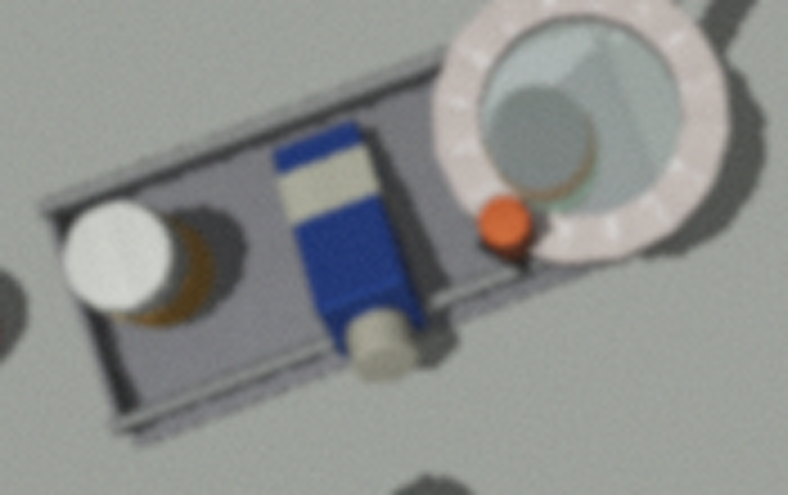

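View pics/cs.png

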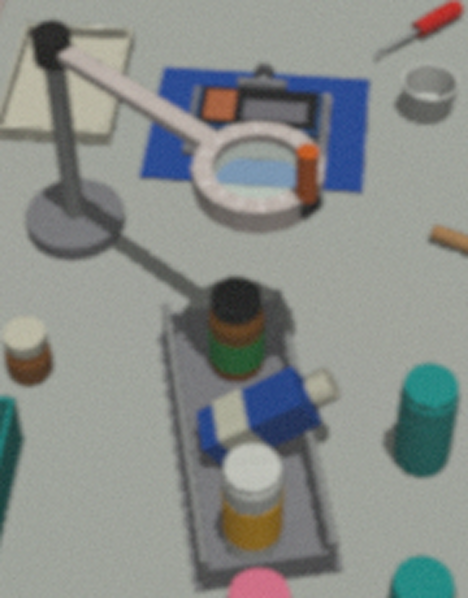

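View pics/cp.png

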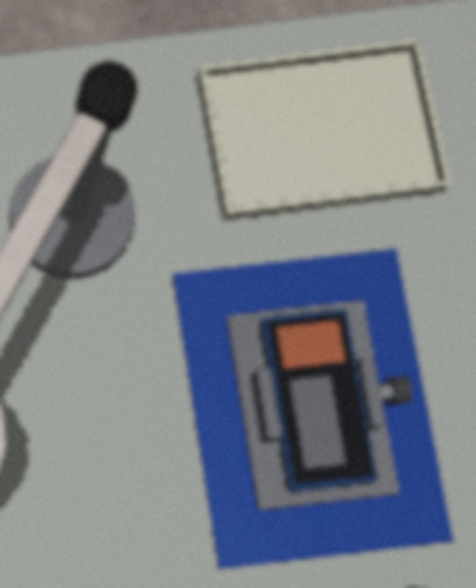

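```bash
python3 - <<'E'
from h import *
np.set_printoptions(precision=4,suppress=True)
C=lambda x,y:(x/4.5+170,y/4.5+220)
P=lambda x,y:(x/2.8+330,y/2.8+90)
S=lambda x,y:(x/2.6+235,y/2.6+150)
print("peg",onz("top",*C(505,222),.318),tri(C(505,222),S(308,150)))
lens=onz("top",*C(582,117),.252);print("lens",lens, onz("side",*S(259,172),.252))
ph=onz("top",*P(318,402),.034);print("phone",ph)
print("foot",onz("top",*P(72,215),.022), onz("side",*S(75,212),.022))
print("cap",onz("top",*P(108,95),.275))
# blue mat
im=cv2.imread("pics/top0.png");hsv=cv2.cvtColor(im,cv2.COLOR_BGR2HSV)
m=cv2.inRange(hsv,(105,120,50),(125,255,255));n,l,st,ce=cv2.connectedComponentsWithStats(m)
for i in range(1,n):
  if st[i,4]>80: print(st[i],ce[i])
print("mat rect",[onz("top",*p,.0)[:2] for p in cv2.boxPoints(cv2.minAreaRect(cv2.findNonZero((l==1+np.argmax(st[1:,4])).astype(np.uint8))))])
print("can top",onz("top",*C(118,256),.115), onz("side",*S(252,462),.115))
print("jar", onz("side",*S(235,297),.105))
print("rack front rail ends",onz("top",*C(120,421),.048),onz("top",*C(520,268),.048))
print("rack back left", onz("top",*C(45,205),.048),onz("top",*C(440,55),.048))
for nme,a,z in [("baseTopL",(275,155),0),("baseTopR",(357,123),0)]:
  for z in (.03,.046,.055): print(nme,z,onz("top",*C(*a),z))
for nme,a in [("shoulderTopL",(325,312)),("shoulderTopR",(410,285)),("capend",(385,358))]:
  for z in (.09,.1,.11): print(nme,z,onz("top",*C(*a),z))
E
```

```text
peg [0.5239 0.1884 0.318 ] (array([0.5236, 0.1885, 0.3156]), np.float64(0.0011607355573354239))
lens [0.5707 0.1548 0.252 ] [0.5674 0.1534 0.252 ]
phone [ 0.5918 -0.1834  0.034 ]
foot [ 0.7854 -0.0065  0.022 ] [ 0.7844 -0.003   0.022 ]
cap [ 0.782  -0.0056  0.275 ]
[ 392  180   99  112 4895] [439.191  236.8227]
[431 245  33  20  96] [441.9688 258.7188]
[231 248  19  10  81] [239.9877 252.1481]
[236 264  28  33 511] [248.6869 278.3307]
mat rect [array([ 0.7263, -0.0893]), array([ 0.732 , -0.2966]), array([ 0.4671, -0.282 ]), array([ 0.4633, -0.0843])]
can top [0.5573 0.3799 0.115 ] [0.556  0.3729 0.115 ]
jar [0.5883 0.1778 0.105 ]
rack front rail ends [0.4845 0.4013 0.048 ] [0.5331 0.1958 0.048 ]
rack back left [0.5967 0.4298 0.048 ] [0.6469 0.2231 0.048 ]
baseTopL 0.03 [0.6097 0.3148 0.03  ]
baseTopL 0.046 [0.607  0.3124 0.046 ]
baseTopL 0.055 [0.6054 0.311  0.055 ]
baseTopR 0.03 [0.6207 0.2711 0.03  ]
baseTopR 0.046 [0.6178 0.2693 0.046 ]
baseTopR 0.055 [0.6162 0.2683 0.055 ]
shoulderTopL 0.09 [0.5205 0.2895 0.09  ]
shoulderTopL 0.1 [0.5196 0.2881 0.1   ]
shoulderTopL 0.11 [0.5186 0.2868 0.11  ]
shoulderTopR 0.09 [0.5279 0.2476 0.09  ]
shoulderTopR 0.1 [0.5269 0.2466 0.1   ]
shoulderTopR 0.11 [0.5259 0.2457 0.11  ]
capend 0.09 [0.4949 0.2633 0.09  ]
capend 0.1 [0.4942 0.2622 0.1   ]
capend 0.11 [0.4936 0.2611 0.11  ]
```

The close crops confirm my choices: an orange peg on the ring rim, a blue bottle with a paper band lying with its cap to the robot, and a yellow-label can. Next I work out the targets and check how close the turquoise can is.

```bash
cat >> h.py <<'E'
np.set_printoptions(precision=4,suppress=True)
def todo(p,Rt=None):
    s=status.state();Rc=R.from_quat(s["eef_rot"])
    d=Rc.inv().apply(np.asarray(p)-s["tcp_pos"])
    r=np.zeros(3) if Rt is None else np.degrees((Rc.inv()*Rt).as_rotvec())
    print("t",s["time_s"],"tcp",s["tcp_pos"],"q",s["joint_pos"],"F",s["contact_force"],"op",s["opening"])
    print("shift tool",d,"turn deg",r)
def down(yaw,alpha=0,heading=0):
    # tool down, x-axis yaw deg
    y=np.radians(yaw);X=np.array([np.cos(y),np.sin(y),0]);Z=np.array([0,0,-1.]);return R.from_matrix(np.stack([X,np.cross(Z,X),Z],1))
E
python3 - <<'E'
from h import *
print("turq",onz("top",256,343,.11),"turq2",onz("top",158,353,.11),onz("side",399,298,.115))
todo((.523,.1895,.38),down(53.3))
E
python3 -m crank '[[[0,0,2.4,-0.026,0.04,-0.018,1],[0,0,2.4,-0.026,0.045,-0.018,1],[0,0,2.4,-0.026,0.045,-0.018,1],[0,0,2.4,-0.026,0.045,-0.018,1]]]'
python3 - <<'E'
from h import *
todo((.523,.1895,.38),down(53.3))
E
```

```text
turq [0.4049 0.27   0.11  ] turq2 [0.412  0.4723 0.11  ] [0.4049 0.2768 0.115 ]
t 0.1 tcp [0.1761 0.5469 0.2356] q [ 1.0527  0.1815  1.6079 -0.      1.3538 -0.2063] F [ 0.3835 -1.0269 -0.5332] op 0.08829991234974663
shift tool [-0.2339  0.4397 -0.1442] turn deg [-0.0029  0.0902 18.8352]
time_s: 0.5
tcp_pos: [0.2923, 0.3968, 0.3033]
eef_rot: [0.855, 0.519, -0.0, 0.0]
contact_force: [1.7, -0.0, 0.7]
opening: 0.088
t 0.5 tcp [0.2923 0.3968 0.3033] q [ 0.6945 -0.0579  1.7234 -0.0001  1.4767 -0.3958] F [ 1.7273 -0.0179  0.7105] op 0.08802168717625723
shift tool [-0.0773  0.3003 -0.0767] turn deg [-0.0047  0.0373  9.1749]
```

```bash
python3 -m crank '[[[0,0,1.5,-0.013,0.043,-0.013,1],[0,0,1.5,-0.013,0.043,-0.013,1],[0,0,1.5,-0.013,0.043,-0.013,1],[0,0,1.5,-0.013,0.043,-0.013,1],[0,0,1.5,-0.013,0.043,-0.013,1],[0,0,1.5,-0.008,0.043,-0.01,1],[0,0,0,-0.004,0.03,0,1],[0,0,0,0,0,0,1]]]'
python3 - <<'E'
from h import *
todo((.523,.1895,.38),down(53.3))
cv2.imwrite("pics/t1.png",eyes.snapshot("top")[:,:,::-1])
E
```

```text
time_s: 1.3
tcp_pos: [0.4985, 0.1782, 0.3775]
eef_rot: [0.894, 0.448, -0.0, 0.0]
contact_force: [-0.8, 0.3, -0.7]
opening: 0.0883
t 1.3 tcp [0.4985 0.1782 0.3775] q [ 0.1196 -0.0038  1.5259 -0.0009  1.6201 -0.8102] F [-0.8294  0.3271 -0.73  ] op 0.08828388815057683
shift tool [ 0.0237  0.0129 -0.0025] turn deg [ 0.0106  0.0619 -0.0288]
```

```bash
python3 -m crank '[[[0,0,0,0.012,0.007,0,1],[0,0,0,0.012,0.006,0,1],[0,0,0,0,0,0.03,0.7],[0,0,0,0,0,0.02,0.7],[0,0,0,0,0,0,0.7],[0,0,0,0,0,0,0.7]]]'
python3 - <<'E'
from h import *
todo((.523,.1895,.298),down(53.3))
t=eyes.snapshot("top")[:,:,::-1];s=eyes.snapshot("side")[:,:,::-1]
c=np.hstack([cv2.resize(t[200:320,220:360],(400,343),interpolation=2),cv2.resize(s[120:240,270:410],(400,343),interpolation=2)])
cv2.imwrite("pics/c2.png",c)
E
```

```text
time_s: 1.95
tcp_pos: [0.5204, 0.1936, 0.3284]
eef_rot: [0.893, 0.451, -0.0, -0.0]
contact_force: [-0.0, 0.2, -0.1]
opening: 0.062
t 1.95 tcp [0.5204 0.1936 0.3284] q [ 0.1422  0.0745  1.5406  0.0002  1.5272 -0.7934] F [-0.041   0.1513 -0.0517] op 0.061950955529708425
shift tool [-0.0017  0.0045  0.0304] turn deg [-0.0414  0.0238  0.3072]
```

View pics/c2.png

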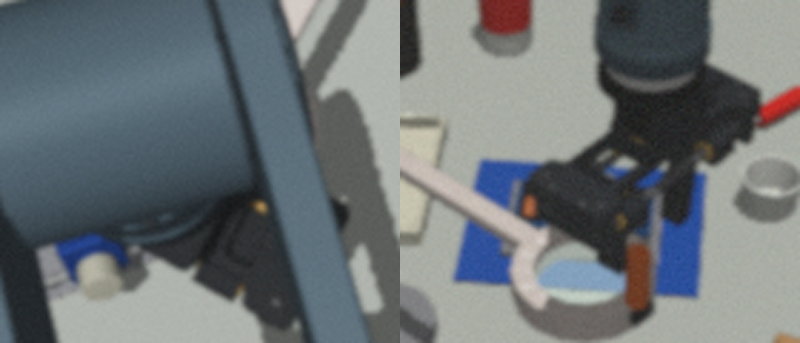

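The side crop shows the two open fingers on either side of the peg at about (638,275), slightly above it. The jaws straddle it, so I descend and close to a loose cage.

```bash
python3 -m crank '[[[0,0,0,-0.002,0.004,0.01,0.7],[0,0,0,0,0,0.01,0.7],[0,0,0,0,0,0.01,0.7],[0,0,0,0,0,0,0.33],[0,0,0,0,0,0,0.33],[0,0,0,0,0,0,0.33],[0,0,0,0,0,0,0.33],[0,0,0,0,0,0,0.33]]]'
python3 - <<'E'
from h import *
todo((.523,.1895,.298),down(53.3))
p=status.state()["tcp_pos"];print(proj("side",p),proj("top",p))
s=eyes.snapshot("side")[:,:,::-1]
cv2.imwrite("pics/c3.png",cv2.resize(s[150:250,290:410],None,fx=5,fy=5,interpolation=2))
E
```

```text
time_s: 2.85
tcp_pos: [0.5234, 0.1888, 0.2986]
eef_rot: [0.893, 0.45, 0.0, 0.0]
contact_force: [-0.4, -0.8, 0.8]
opening: 0.0293
t 2.85 tcp [0.5234 0.1888 0.2986] q [ 0.1329  0.0923  1.5803 -0.      1.4682 -0.8015] F [-0.4463 -0.7595  0.7987] op 0.029342496853525468
shift tool [ 0.0003 -0.0007  0.0006] turn deg [ 0.0314 -0.0281  0.2376]
[353.0826 213.2888] [282.6757 270.9736]
```

View pics/c3.png

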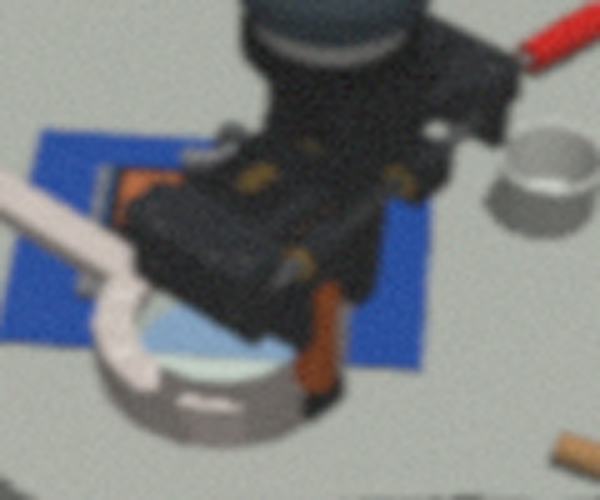

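The fingers cage the peg, with the opening at 29 mm and the peg at crop (320,340). Now I swing it along the arc.

```bash
python3 -m crank '[[[0,0,-1.5,-0.009,0.0,0,0.33],[0,0,-3.3,-0.019,0.0006,0,0.33],[0,0,-3.3,-0.019,0.0006,0,0.33],[0,0,-3.3,-0.019,0.0006,0,0.33],[0,0,-3.3,-0.019,0.0006,0,0.33],[0,0,-3.3,-0.019,0.0006,0,0.33],[0,0,-3.3,-0.019,0.0006,0,0.33],[0,0,-1.5,-0.009,0,0,0.33]]]'
cat > arc.py <<'E'
from h import *
H=np.array([.7845,-.005]);s=status.state();p=s["tcp_pos"][:2]-H
print("r",np.hypot(*p),"ang",np.arctan2(-p[1],-p[0]),"yaw",np.degrees(np.arctan2(*R.from_quat(s["eef_rot"]).as_matrix()[[1,0],0])))
th=.747+.014
todo((H[0]-.3255*np.cos(th),H[1]-.3255*np.sin(th),.2986),down(133))
E
python3 arc.py
```

```text
time_s: 3.7
tcp_pos: [0.4675, 0.0692, 0.2985]
eef_rot: [0.786, 0.619, 0.001, 0.0]
contact_force: [1.4, 2.3, -0.8]
opening: 0.0292
r 0.32557821282314464 ang -0.22999538818880924 yaw 76.41544586998815
t 3.7 tcp [0.4675 0.0692 0.2985] q [-0.1053 -0.1049  1.7767  0.0006  1.4689 -1.4391] F [ 1.3543  2.3417 -0.773 ] op 0.029174033052655382
shift tool [-0.2713  0.1492 -0.0002] turn deg [  0.0614  -0.0164 -56.5846]
```

```bash
python3 -m crank '[[[0,0,-3.3,-0.019,0.0006,0,0.33],[0,0,-3.3,-0.019,0.0006,0,0.33],[0,0,-3.3,-0.019,0.0006,0,0.33],[0,0,-3.3,-0.019,0.0006,0,0.33],[0,0,-3.3,-0.019,0.0006,0,0.33],[0,0,-3.3,-0.019,0.0006,0,0.33],[0,0,-3.3,-0.019,0.0006,0,0.33],[0,0,-3.3,-0.019,0.0006,0,0.33]]]'
python3 arc.py
```

```text
time_s: 4.5
tcp_pos: [0.4669, -0.081, 0.2985]
eef_rot: [0.623, 0.782, 0.001, -0.0]
contact_force: [1.3, 2.9, -0.3]
opening: 0.0294
r 0.32659268292591126 ang 0.23494235115867837 yaw 102.88805469771766
t 4.5 tcp [ 0.4669 -0.081   0.2985] q [-0.4238 -0.1013  1.7735  0.0011  1.4694 -2.2197] F [ 1.3335  2.9489 -0.3182] op 0.02942438579001495
shift tool [-0.163   0.0467 -0.0003] turn deg [  0.0528  -0.0389 -30.112 ]
```

```bash
python3 -m crank '[[[0,0,-3.3,-0.019,0.0008,0,0.33],[0,0,-3.3,-0.019,0.0008,0,0.33],[0,0,-3.3,-0.019,0.0008,0,0.33],[0,0,-3.3,-0.019,0.0008,0,0.33],[0,0,-3.3,-0.019,0.0008,0,0.33],[0,0,-3.3,-0.019,0.0008,0,0.33],[0,0,-3.3,-0.019,0.0008,0,0.33],[0,0,-3.3,-0.019,0.0008,0,0.33]]]'
python3 arc.py
```

```text
time_s: 5.3
tcp_pos: [0.5344, -0.2161, 0.2982]
eef_rot: [0.428, 0.904, -0.0, -0.001]
contact_force: [-1.5, 2.5, 2.6]
opening: 0.0289
r 0.3272477229750632 ang 0.7009272831111919 yaw 129.26619774950603
t 5.3 tcp [ 0.5344 -0.2161  0.2982] q [-0.5898  0.1398  1.5288 -0.0003  1.4745 -2.8459] F [-1.5105  2.4983  2.5529] op 0.028938939863765906
shift tool [-0.0195  0.0026 -0.0004] turn deg [-0.0391 -0.076  -3.7338]
```

```bash
python3 -m crank '[[[0,0,-1.6,-0.01,0.0006,0,0.33],[0,0,-1.6,-0.01,0.0006,0,0.33],[0,0,0,0,0,0,0.33],[0,0,0,0,0,0,0.33],[0,0,0,0.004,0,0,0.33],[0,0,0,0,0,0,0.33]]]'
python3 arc.py; python3 - <<'E'
from h import *
t=eyes.snapshot("top")[:,:,::-1];s=eyes.snapshot("side")[:,:,::-1]
cv2.imwrite("pics/t4.png",np.hstack([t[60:360,240:560],s[60:360,200:520]]))
E
```

```text
time_s: 5.9
tcp_pos: [0.5453, -0.2264, 0.2984]
eef_rot: [0.404, 0.915, 0.0, 0.0]
contact_force: [-0.1, -0.3, -0.7]
opening: 0.0291
r 0.3259548150033607 ang 0.7469283862017051 yaw 132.34775468766748
t 5.9 tcp [ 0.5453 -0.2264  0.2984] q [-0.5945  0.1703  1.4938  0.0001  1.4773 -2.9044] F [-0.1046 -0.2763 -0.7458] op 0.0290732974786874
shift tool [-0.0046  0.0005 -0.0002] turn deg [ 0.0073  0.0039 -0.6522]
```

View pics/t4.png

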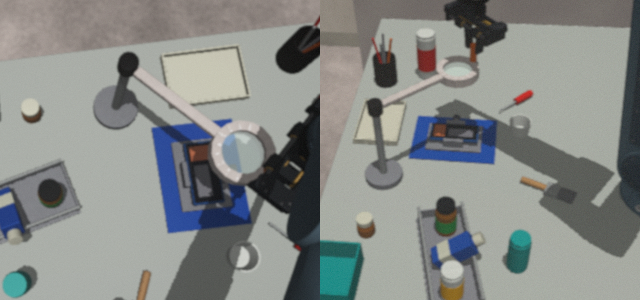

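The lamp is now swung over the phone, with the ring at crop (240,150) in the top view and the peg still between the fingers. I open, lift away and measure the lens.

```bash
python3 -m crank '[[[0,0,0,0,0,0,0.6],[0,0,0,0,0,0,0.6],[0,0,0,0,0,0,0.6],[0,0,0,0,0,-0.02,0.6],[0,0,0,0,0,-0.03,0.6],[0,0,2,0,0,-0.03,0.6],[0,0,5,0,-0.03,0,0.6],[0,0,5,0,-0.04,0,0.6]]]'
python3 -m crank '[[[0,0,5,0.04,0,0,0.7],[0,0,5,0.04,0,0,0.7],[0,0,5,0.04,0,0,0.7]]]'
python3 - <<'E'
from h import *
todo((.45,.2,.35),down(103.4))
t=eyes.snapshot("top")[:,:,::-1];s=eyes.snapshot("side")[:,:,::-1]
cv2.imwrite("pics/t5.png",np.hstack([t[60:360,130:530],s[60:360,200:600]]))
cv2.imwrite("pics/top5.png",t);cv2.imwrite("pics/side5.png",s)
E
```

```text
time_s: 6.8
tcp_pos: [0.4908, -0.2698, 0.3793]
eef_rot: [0.498, 0.867, -0.0, 0.001]
contact_force: [-0.7, -0.2, -1.7]
opening: 0.0528
time_s: 7.1
tcp_pos: [0.4378, -0.1611, 0.378]
eef_rot: [0.609, 0.793, 0.0, -0.0]
contact_force: [1.0, -0.0, -0.0]
opening: 0.062
t 7.1 tcp [ 0.4378 -0.1611  0.378 ] q [-0.608  -0.154   1.6651  0.0001  1.6307 -2.4405] F [ 0.9877 -0.0146 -0.0402] op 0.061989659869015834
shift tool [0.3457 0.1052 0.0281] turn deg [-0.0025 -0.0105  1.5978]
```

View pics/t5.png

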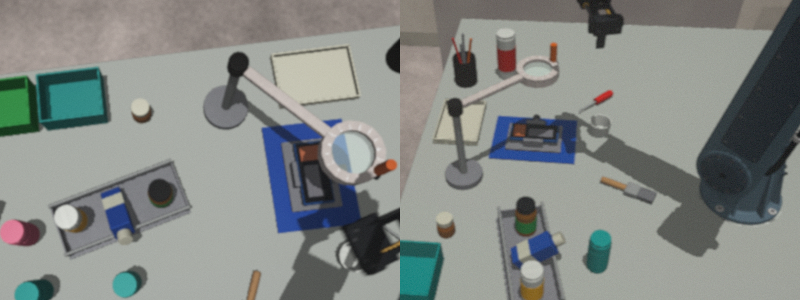

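The lamp now hangs over the phone, with the ring centre at top pixel (483,212), and the rack is fully visible. I measure the lens offset, then the rack and bottle precisely.

```bash
python3 - <<'E'
from h import *
t=cv2.imread("pics/top5.png")
print("lens",onz("top",483,212,.252),"side",onz("side",337,130,.252),"phone .592 -.183")
cv2.imwrite("pics/c6.png",cv2.resize(t[215:325,175:325],None,fx=5.3,fy=5.3,interpolation=2))
s=cv2.imread("pics/side5.png")
cv2.imwrite("pics/s6.png",cv2.resize(s[255:375,285:405],None,fx=5,fy=5,interpolation=2))
E
```

```text
lens [ 0.5888 -0.1948  0.252 ] side [ 0.5876 -0.1938  0.252 ] phone .592 -.183
```

View pics/c6.png

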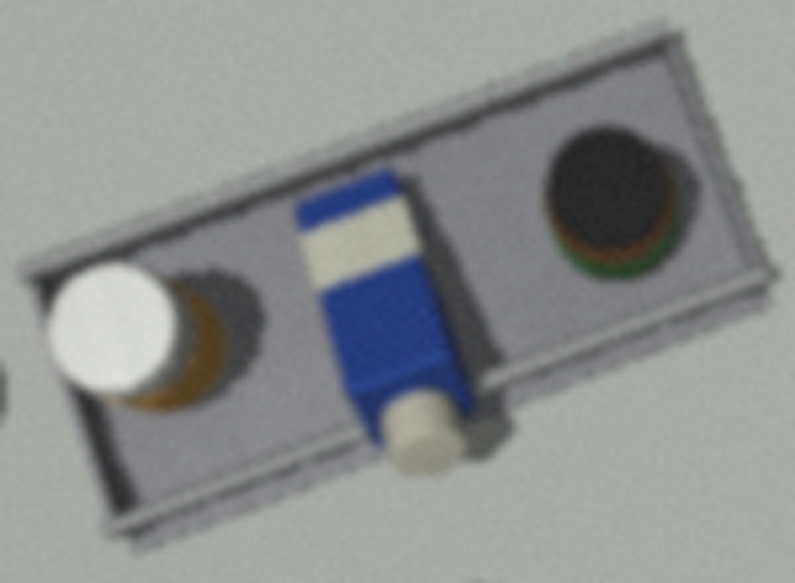

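View pics/s6.png

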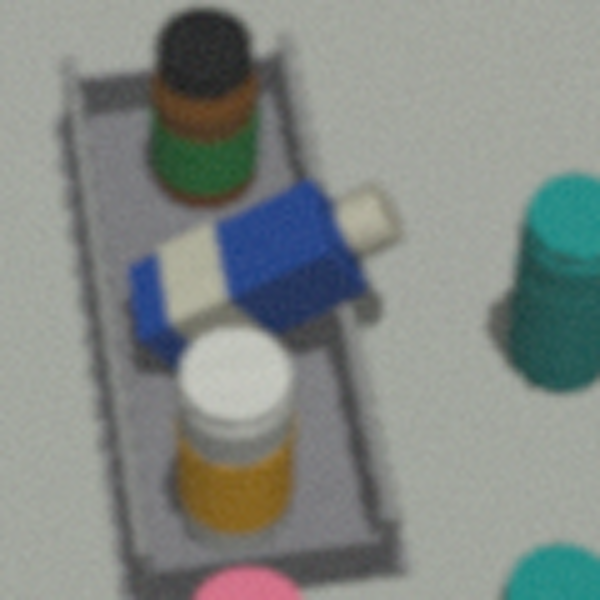

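```bash
cat > m.py <<'E'
from h import *
C=lambda x,y:(x/5.3+175,y/5.3+215)
S=lambda x,y:(x/5+285,y/5+255)
fl,fr,bl,br=[onz("top",*C(*a),.048)[:2] for a in [(113,525),(770,272),(28,270),(680,35)]]
ctr=(fl+fr+bl+br)/4
ey=(fl-fr)+(bl-br);ey/=np.linalg.norm(ey);ex=np.array([ey[1],-ey[0]])
print("ends",fl,fr,bl,br,np.linalg.norm(fl-fr),np.linalg.norm(fl-bl));print("rack ctr",ctr,"ey yaw",np.degrees(np.arctan2(ey[1],ey[0])),"ex",ex)
rk=lambda p:np.array([ (p[:2]-ctr)@ex,(p[:2]-ctr)@ey,p[2]])
if __name__=="__main__":
    for n,a,b in [("shL",(358,388),(335,237)),("shR",(450,350),(310,182)),("baL",(300,205),(150,318)),("baR",(390,172),(130,268)),("cap",(425,440),(375,222)),]:
        p,e=tri(C(*a),S(*b));print(n,p,"rack",rk(p),e)
    print("can",rk(onz("top",*C(113,327),.115)),rk(onz("side",*S(236,375),.115)),"jar",rk(onz("top",*C(610,187),.105)),rk(onz("side",*S(205,52),.105)))
E
python3 m.py
```

```text
ends [0.4835 0.4022] [0.5524 0.1138] [0.5958 0.4293] [0.6609 0.1385] 0.29654228279336414 0.11550329176014938
rack ctr [0.5731 0.2709] ey yaw 103.03205283902811 ex [0.9742 0.2255]
shL [0.5183 0.2874 0.1004] rack [-0.0497  0.0284  0.1004] 0.006904489393132877
shR [0.5309 0.2495 0.0925] rack [-0.0459 -0.0113  0.0925] 0.0038957822038292256
baL [0.6045 0.3098 0.0555] rack [0.0394 0.0308 0.0555] 0.004755664298171588
baR [0.6175 0.2716 0.0418] rack [ 0.0434 -0.0094  0.0418] 0.002020232939083142
cap [0.4975 0.2646 0.0835] rack [-0.0752  0.0109  0.0835] 0.002437321720454362
can [0.0094 0.1094 0.115 ] [0.0066 0.1094 0.115 ] jar [-0.006  -0.0961  0.105 ] [-0.0072 -0.0901  0.105 ]
```

```bash
cat > b.py <<'E'
from m import *
def rw(x,y,z): return np.array([*(ctr+x*ex+y*ey),z])
def tool(al):
    X=np.array([*ey,0]);a=np.radians(al);Z=np.sin(a)*np.array([*ex,0])+np.cos(a)*np.array([0,0,-1]);return R.from_matrix(np.stack([X,np.cross(Z,X),Z],1))
def now():
    s=status.state();print("rack tcp",rk(s["tcp_pos"]))
E
python3 - <<'E'
from b import *
a=np.radians(30);G=np.array([-.046,.0095,.077]);Pp=G+.09*np.array([-np.sin(a),0,np.cos(a)])
print(rw(*G),rw(*Pp));todo(rw(*Pp),tool(30));todo(rw(*Pp)+[0,0,.1],down(103))
E
```

```text
ends [0.4835 0.4022] [0.5524 0.1138] [0.5958 0.4293] [0.6609 0.1385] 0.29654228279336414 0.11550329176014938
rack ctr [0.5731 0.2709] ey yaw 103.03205283902811 ex [0.9742 0.2255]
[0.5262 0.2698 0.077 ] [0.4823 0.2597 0.1549]
t 7.2 tcp [ 0.4379 -0.1585  0.379 ] q [-0.6037 -0.1572  1.666   0.0009  1.6319 -2.4426] F [ 0.3355 -0.8915  0.362 ] op 0.06184136989827276
shift tool [0.3915 0.1533 0.2242] turn deg [-29.9217  -0.6023   2.2764]
t 7.2 tcp [ 0.4379 -0.1585  0.379 ] q [-0.6037 -0.1572  1.666   0.0009  1.6319 -2.4426] F [ 0.3355 -0.8915  0.362 ] op 0.06184136989827276
shift tool [0.3915 0.1535 0.1242] turn deg [0.0741 0.0073 2.3601]
```

```bash
python3 -m crank '[[[0,0,1,0.045,0.017,0.012,0.7],[0,0,1,0.045,0.017,0.012,0.7],[0,0,0.3,0.045,0.017,0.012,0.7],[0,0,0,0.045,0.017,0.012,0.7],[0,0,0,0.045,0.017,0.012,0.7],[0,0,0,0.045,0.017,0.012,0.7],[0,0,0,0.045,0.017,0.012,0.7],[0,0,0,0.045,0.017,0.012,0.7]]]'
python3 -m crank '[[[-5,0,0,0.03,0.0,0,0.7],[-5,0,0,0,0.0,0,0.7],[-5,0,0,0,0.0,0,0.7],[-5,0,0,0,0,0,0.7],[-5,0,0,0,0,0,0.7],[-5,0,0,0,0,0,0.7]]]'
python3 - <<'E'
from b import *
a=np.radians(30);G=np.array([-.046,.0095,.077]);Pp=G+.09*np.array([-np.sin(a),0,np.cos(a)])
todo(rw(*Pp),tool(30));now()
E
```

```text
time_s: 8.0
tcp_pos: [0.4877, 0.2221, 0.2817]
eef_rot: [0.622, 0.783, 0.0, 0.0]
contact_force: [-0.4, -0.6, -0.2]
opening: 0.0618
time_s: 8.6
tcp_pos: [0.4809, 0.2493, 0.2827]
eef_rot: [0.6, 0.756, 0.204, 0.163]
contact_force: [0.1, -0.1, 0.1]
opening: 0.0618
ends [0.4835 0.4022] [0.5524 0.1138] [0.5958 0.4293] [0.6609 0.1385] 0.29654228279336414 0.11550329176014938
rack ctr [0.5731 0.2709] ey yaw 103.03205283902811 ex [0.9742 0.2255]
t 8.6 tcp [0.4809 0.2493 0.2827] q [ 0.2728 -0.2685  2.0315 -0.0307  0.8514 -1.5127] F [ 0.0911 -0.0927  0.1286] op 0.061754527977918805
shift tool [ 0.0099 -0.0611  0.1122] turn deg [0.2466 0.0147 0.0701]
rack tcp [-0.0947 -0.0003  0.2827]
```

```bash
python3 -m crank '[[[0,0,0,0.005,-0.02,0.037,0.7],[0,0,0,0.005,-0.02,0.037,0.7],[0,0,0,0,-0.021,0.037,0.7],[0,0,0,0,0,0,0.7],[0,0,0,0,0,0,0.7]]]'
python3 - <<'E'
from b import *
G=np.array([-.046,.0095,.077])
todo(rw(*G),tool(30));now()
t=eyes.snapshot("top")[:,:,::-1];s=eyes.snapshot("side")[:,:,::-1]
c=np.hstack([cv2.resize(t[215:335,200:320],(400,400),interpolation=2),cv2.resize(s[200:360,280:440],(400,400),interpolation=2)])
cv2.imwrite("pics/c7.png",c)
E
```

```text
time_s: 9.1
tcp_pos: [0.481, 0.2596, 0.1556]
eef_rot: [0.601, 0.756, 0.202, 0.161]
contact_force: [0.7, 0.0, 1.0]
opening: 0.0614
ends [0.4835 0.4022] [0.5524 0.1138] [0.5958 0.4293] [0.6609 0.1385] 0.29654228279336414 0.11550329176014938
rack ctr [0.5731 0.2709] ey yaw 103.03205283902811 ex [0.9742 0.2255]
t 9.1 tcp [0.481  0.2596 0.1556] q [ 0.2987 -0.0674  2.1414 -0.069   0.5475 -1.4506] F [0.6861 0.0154 0.9502] op 0.06142034978054321
shift tool [-0.0002  0.001   0.0913] turn deg [-0.0799  0.0203  0.0315]
rack tcp [-0.0923  0.0097  0.1556]
```

View pics/c7.png

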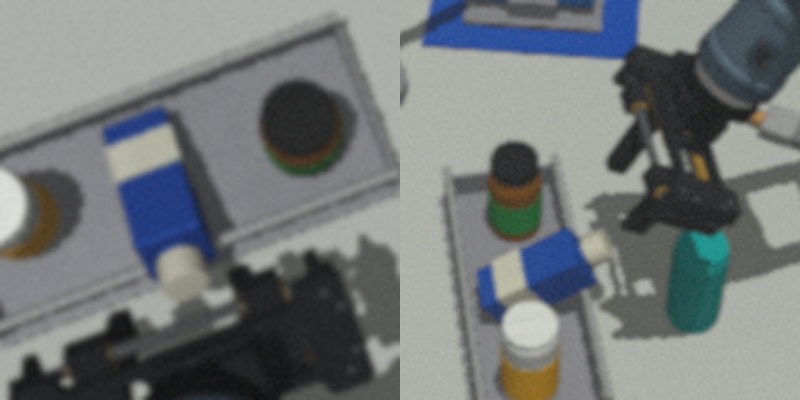

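The top crop shows the two fingers at about (120,330) and (258,285), centred on the cap at (182,272). In the side crop the turquoise can stays clear below the gripper. I descend along the tool axis.

```bash
python3 -m crank '[[[0,0,0,0,0.001,0.02,0.7],[0,0,0,0,0,0.02,0.7],[0,0,0,0,0,0.02,0.7],[0,0,0,0,0,0.01,0.7],[0,0,0,0,0,0.01,0.7],[0,0,0,0,0,0.006,0.7],[0,0,0,0,0,0.004,0.7],[0,0,0,0,0,0,0.7]]]'
python3 - <<'E'
from b import *
G=np.array([-.046,.0095,.077])
todo(rw(*G),tool(30));now()
t=eyes.snapshot("top")[:,:,::-1];s=eyes.snapshot("side")[:,:,::-1]
c=np.hstack([cv2.resize(t[215:335,200:320],(400,400),interpolation=2),cv2.resize(s[200:360,280:440],(400,400),interpolation=2)])
cv2.imwrite("pics/c8.png",c)
E
```

```text
time_s: 10.0
tcp_pos: [0.5254, 0.2702, 0.0781]
eef_rot: [0.601, 0.756, 0.203, 0.161]
contact_force: [-0.3, 0.4, 0.8]
opening: 0.0613
ends [0.4835 0.4022] [0.5524 0.1138] [0.5958 0.4293] [0.6609 0.1385] 0.29654228279336414 0.11550329176014938
rack ctr [0.5731 0.2709] ey yaw 103.03205283902811 ex [0.9742 0.2255]
t 10.0 tcp [0.5254 0.2702 0.0781] q [ 0.2916  0.1893  2.0728 -0.0914  0.3581 -1.4297] F [-0.3323  0.4173  0.7523] op 0.06130857810667879
shift tool [-0.0005  0.      0.0013] turn deg [-0.0007 -0.0022  0.0054]
rack tcp [-0.0467  0.01    0.0781]
```

View pics/c8.png

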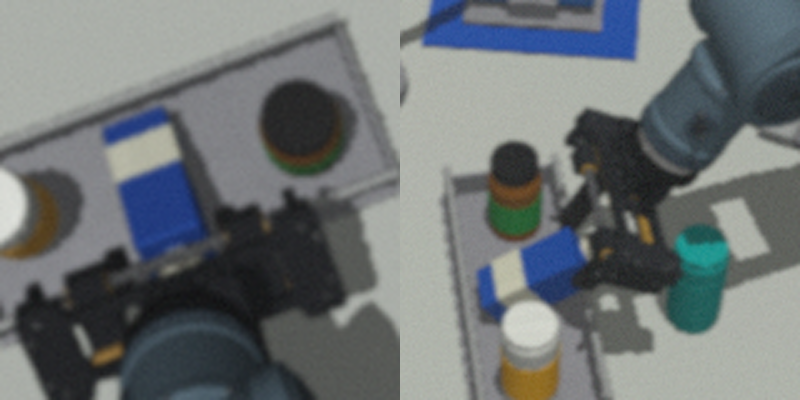

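The fingers straddle the body below the shoulder with no contact force. Closing.

```bash
python3 -m crank '[[[0,0,0,0,0,0,0.6],[0,0,0,0,0,0,0.55],[0,0,0,0,0,0,0.5],[0,0,0,0,0,0,0.4],[0,0,0,0,0,0,0.3],[0,0,0,0,0,0,0.3],[0,0,0,0,0,0,0.3],[0,0,0,0,0,0,0.3]]]'
python3 - <<'E'
from b import *
s=status.state();print(s["opening"],s["contact_force"]);now()
E
```

```text
time_s: 10.9
tcp_pos: [0.5254, 0.2702, 0.0783]
eef_rot: [0.601, 0.756, 0.203, 0.161]
contact_force: [-2.8, 0.1, 3.8]
opening: 0.0456
ends [0.4835 0.4022] [0.5524 0.1138] [0.5958 0.4293] [0.6609 0.1385] 0.29654228279336414 0.11550329176014938
rack ctr [0.5731 0.2709] ey yaw 103.03205283902811 ex [0.9742 0.2255]
0.04560832031689738 [-2.8007  0.1413  3.7825]
rack tcp [-0.0466  0.0101  0.0783]
```

```bash
python3 -m crank '[[[0,0,0,0,0.0025,-0.0043,0.3],[0,0,0,0,0.005,-0.0087,0.3],[0,0,0,0,0.0075,-0.013,0.3],[0,0,0,0,0.01,-0.0173,0.3],[0,0,0,0,0.01,-0.0173,0.3],[0,0,0,0,0.01,-0.0173,0.3],[0,0,0,0,0.005,-0.0087,0.3],[0,0,0,0,0,0,0.3]]]'
python3 - <<'E'
from b import *
s=status.state();print(s["opening"],s["contact_force"],s["joint_pos"]);now()
t=eyes.snapshot("top")[:,:,::-1];s=eyes.snapshot("side")[:,:,::-1]
c=np.hstack([cv2.resize(t[215:335,200:320],(400,400),interpolation=2),cv2.resize(s[200:360,280:440],(400,400),interpolation=2)])
cv2.imwrite("pics/c9.png",c)
E
```

```text
time_s: 11.7
tcp_pos: [0.5262, 0.2704, 0.1802]
eef_rot: [0.601, 0.756, 0.204, 0.162]
contact_force: [0.4, -0.3, -2.5]
opening: 0.0454
ends [0.4835 0.4022] [0.5524 0.1138] [0.5958 0.4293] [0.6609 0.1385] 0.29654228279336414 0.11550329176014938
rack ctr [0.5731 0.2709] ey yaw 103.03205283902811 ex [0.9742 0.2255]
0.04540622918126482 [ 0.3718 -0.3078 -2.5105] [ 0.2915 -0.0052  2.0246 -0.0568  0.597  -1.4683]
rack tcp [-0.0459  0.0101  0.1802]
```

View pics/c9.png

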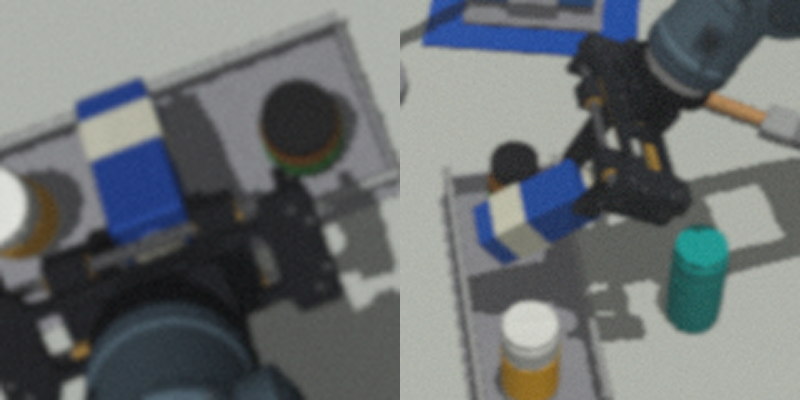

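The bottle is held and lifted clear, and both neighbours are untouched. Now I rotate it upright.

```bash
python3 -m crank '[[[3,0,0,0,0,0,0.3],[5,0,0,0,0,0,0.3],[5,0,0,0,0,0,0.3],[5,0,0,0,0,0,0.3],[5,0,0,0,0,0,0.3],[5,0,0,0,0,0,0.3],[5,0,0,0,0,0,0.3],[2,0,0,0,0,0,0.3]]]'
python3 -m crank '[[[3,0,0,0,0,0,0.3],[5,0,0,0,0,0,0.3],[5,0,0,0,0,0,0.3],[5,0,0,0,0,0,0.3],[4,0,0,0,0,0,0.3],[3,0,0,0,0,0,0.3],[0,0,0,0,0,0,0.3]]]'
python3 - <<'E'
from b import *
now();todo(rw(.004,.008,.18),tool(-30))
t=eyes.snapshot("top")[:,:,::-1];s=eyes.snapshot("side")[:,:,::-1]
c=np.hstack([cv2.resize(t[215:335,200:320],(400,400),interpolation=2),cv2.resize(s[180:360,270:450],(400,400),interpolation=2)])
cv2.imwrite("pics/c10.png",c)
E
```

```text
time_s: 12.6
tcp_pos: [0.5256, 0.2699, 0.1762]
eef_rot: [0.622, 0.782, -0.036, -0.029]
contact_force: [0.7, -0.4, -2.1]
opening: 0.0453
time_s: 13.3
tcp_pos: [0.5251, 0.2697, 0.1747]
eef_rot: [0.601, 0.755, -0.204, -0.162]
contact_force: [-0.6, -0.6, -2.3]
opening: 0.0459
ends [0.4835 0.4022] [0.5524 0.1138] [0.5958 0.4293] [0.6609 0.1385] 0.29654228279336414 0.11550329176014938
rack ctr [0.5731 0.2709] ey yaw 103.03205283902811 ex [0.9742 0.2255]
rack tcp [-0.047   0.0096  0.1747]
t 13.3 tcp [0.5251 0.2697 0.1747] q [ 0.2637  0.6406  1.1988  0.0189  1.8299 -1.5341] F [-0.5719 -0.5528 -2.2628] op 0.045867233285401585
shift tool [-0.0016  0.0414 -0.0303] turn deg [-0.2523  0.0011 -0.032 ]
```

View pics/c10.png

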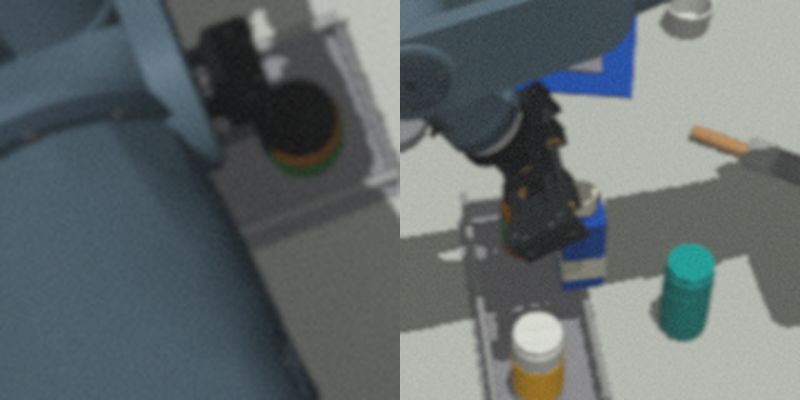

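```bash
python3 -m crank '[[[0,0,0,0,0.005,-0.004,0.3],[0,0,0,0,0.01,-0.007,0.3],[0,0,0,0,0.01,-0.007,0.3],[0,0,0,-0.001,0.01,-0.007,0.3],[0,0,0,-0.001,0.006,-0.005,0.3],[0,0,0,0,0,0,0.3],[0,0,0,0,0,0,0.3]]]'
python3 - <<'E'
from b import *
now();todo(rw(.004,.008,.106),tool(-30))
s=eyes.snapshot("side")[:,:,::-1]
cv2.imwrite("pics/side11.png",s)
cv2.imwrite("pics/c11.png",cv2.resize(s[220:360,280:420],None,fx=4.2,fy=4.2,interpolation=2))
# predicted corners of an upright bottle: near flank y=+23
p=status.state()["tcp_pos"];r=rk(p)
for dx in (-.023,.023):
  for h in (0,.108):
    q=rw(r[0]-.004+dx,r[1]+.023,r[2]-.095+h);u=proj("side",q);print(dx,h,u,(u-[280,220])*4.2)
E
```

```text
time_s: 14.1
tcp_pos: [0.5748, 0.2795, 0.1837]
eef_rot: [0.601, 0.756, -0.202, -0.161]
contact_force: [-0.6, -0.6, -1.7]
opening: 0.0453
ends [0.4835 0.4022] [0.5524 0.1138] [0.5958 0.4293] [0.6609 0.1385] 0.29654228279336414 0.11550329176014938
rack ctr [0.5731 0.2709] ey yaw 103.03205283902811 ex [0.9742 0.2255]
rack tcp [0.0036 0.008  0.1837]
t 14.1 tcp [0.5748 0.2795 0.1837] q [ 0.2593  0.739   1.0232  0.0169  1.9024 -1.5378] F [-0.5857 -0.6324 -1.6788] op 0.045330166080470254
shift tool [-0.      0.0392  0.0671] turn deg [ 0.0166 -0.0007  0.0036]
-0.023 0 [339.9123 307.2855] [251.6315 366.5992]
-0.023 0.108 [340.4437 278.6489] [253.8634 246.3256]
0.023 0 [320.8269 309.5616] [171.4732 376.1586]
0.023 0.108 [320.1021 280.9723] [168.4289 256.0836]
```

View pics/c11.png

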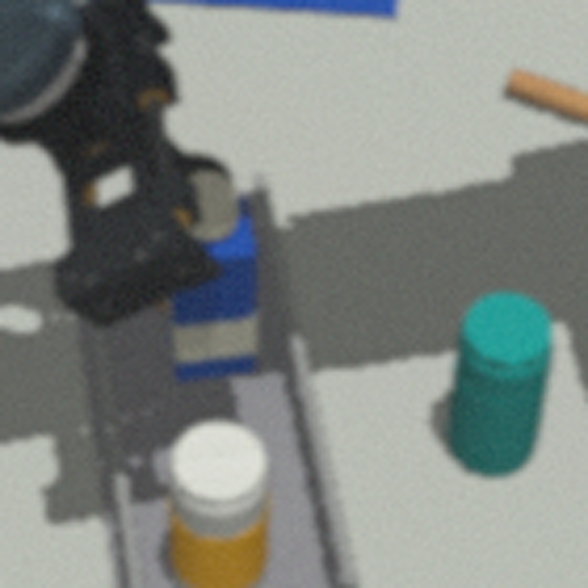

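The held bottle looks upright. Its right edge runs from (257,250) to (255,370) in the crop, against a predicted (254,246) to (252,367). I lower it straight down, slowing near the floor.

```bash
python3 -m crank '[[[0,0,0,0,0.004,0.0069,0.3],[0,0,0,0,0.0075,0.013,0.3],[0,0,0,0,0.0075,0.013,0.3],[0,0,0,0,0.0075,0.013,0.3],[0,0,0,0,0.005,0.0087,0.3],[0,0,0,0,0.0025,0.0043,0.3],[0,0,0,0,0,0,0.3],[0,0,0,0,0,0,0.3]]]'
python3 - <<'E'
from b import *
now();todo(rw(.004,.008,.103),tool(-30))
s=eyes.snapshot("side")[:,:,::-1]
cv2.imwrite("pics/c12.png",cv2.resize(s[220:360,280:420],None,fx=4.2,fy=4.2,interpolation=2))
E
```

```text
time_s: 14.95
tcp_pos: [0.5752, 0.2797, 0.1159]
eef_rot: [0.601, 0.756, -0.202, -0.161]
contact_force: [-0.4, 0.5, -1.3]
opening: 0.0456
ends [0.4835 0.4022] [0.5524 0.1138] [0.5958 0.4293] [0.6609 0.1385] 0.29654228279336414 0.11550329176014938
rack ctr [0.5731 0.2709] ey yaw 103.03205283902811 ex [0.9742 0.2255]
rack tcp [0.004  0.008  0.1159]
t 14.95 tcp [0.5752 0.2797 0.1159] q [ 0.2593  0.8051  1.0562  0.0164  1.803  -1.5395] F [-0.4247  0.5397 -1.2985] op 0.045553365832402354
shift tool [-0.      0.0065  0.0112] turn deg [ 0.0342 -0.0007  0.0039]
```

View pics/c12.png

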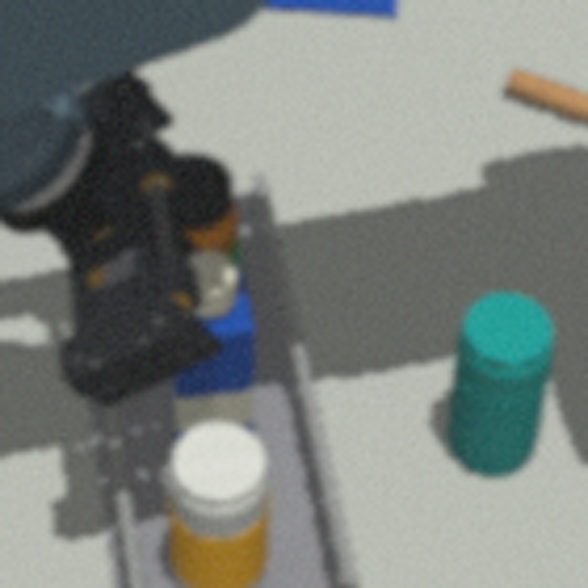

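```bash
python3 -m crank '[[[0,0,0,0,0.002,0.0035,0.3],[0,0,0,0,0.0015,0.0026,0.3],[0,0,0,0,0.001,0.0017,0.3],[0,0,0,0,0.0005,0.0009,0.3],[0,0,0,0,0,0,0.3]]]'
python3 -m crank '[[[0,0,0,0,0.0005,0.0009,0.3],[0,0,0,0,0,0,0.3]]]'
python3 -m crank '[[[0,0,0,0,0.0005,0.0009,0.3],[0,0,0,0,0,0,0.3]]]'
```

```text
time_s: 15.5
tcp_pos: [0.5748, 0.2795, 0.1053]
eef_rot: [0.601, 0.756, -0.203, -0.161]
contact_force: [-0.5, 0.1, -2.1]
opening: 0.0451
time_s: 15.7
tcp_pos: [0.5749, 0.2796, 0.1046]
eef_rot: [0.601, 0.756, -0.203, -0.161]
contact_force: [0.0, 0.1, -2.1]
opening: 0.0456
time_s: 15.9
tcp_pos: [0.5752, 0.2797, 0.1044]
eef_rot: [0.601, 0.756, -0.202, -0.161]
contact_force: [-0.2, 0.8, 3.8]
opening: 0.0454
```

The floor is reached: the force went from -2.1 N to +3.8 N. I settle a touch further, then release gradually.

```bash
python3 -m crank '[[[0,0,0,0,0.0002,0.0003,0.3],[0,0,0,0,0,0,0.3]]]'
python3 -m crank '[[[0,0,0,0,0,0,0.53],[0,0,0,0,0,0,0.54],[0,0,0,0,0,0,0.56],[0,0,0,0,0,0,0.6],[0,0,0,0,0,0,0.64],[0,0,0,0,0,0,0.68],[0,0,0,0,0,0,0.68],[0,0,0,0,0,0,0.68]]]'
python3 - <<'E'
from b import *
now();print(status.state()["contact_force"])
s=eyes.snapshot("side")[:,:,::-1]
cv2.imwrite("pics/c13.png",cv2.resize(s[220:360,280:420],None,fx=4.2,fy=4.2,interpolation=2))
E
```

```text
time_s: 16.1
tcp_pos: [0.5752, 0.2797, 0.1043]
eef_rot: [0.601, 0.756, -0.202, -0.161]
contact_force: [-0.9, 0.4, 6.2]
opening: 0.0453
time_s: 16.9
tcp_pos: [0.5749, 0.2795, 0.1031]
eef_rot: [0.601, 0.756, -0.203, -0.161]
contact_force: [-0.9, -0.7, 0.0]
opening: 0.0601
ends [0.4835 0.4022] [0.5524 0.1138] [0.5958 0.4293] [0.6609 0.1385] 0.29654228279336414 0.11550329176014938
rack ctr [0.5731 0.2709] ey yaw 103.03205283902811 ex [0.9742 0.2255]
rack tcp [0.0037 0.008  0.1031]
[-0.8802 -0.7055  0.0032]
```

View pics/c13.png

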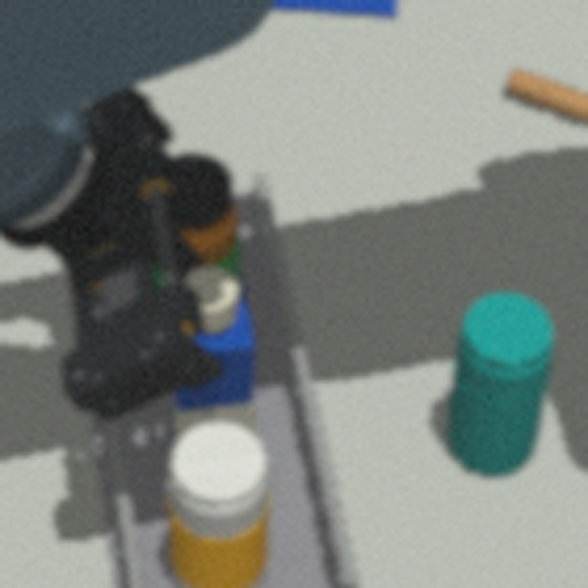

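The bottle stands released. I withdraw along the tool axis.

```bash
python3 -m crank '[[[0,0,0,0,0,-0.005,0.68],[0,0,0,0,0,-0.01,0.68],[0,0,0,0,0,-0.015,0.68],[0,0,0,0,0,-0.02,0.68],[0,0,0,0,0,-0.025,0.68],[0,0,0,0,0,-0.025,0.68],[0,0,0,0,0,-0.025,0.68],[0,0,0,0,0,-0.025,0.68]]]'
python3 - <<'E'
from b import *
now();print(status.state()["contact_force"])
s=eyes.snapshot("side")[:,:,::-1]
cv2.imwrite("pics/c14.png",cv2.resize(s[220:360,280:420],None,fx=4.2,fy=4.2,interpolation=2))
E
```

```text
time_s: 17.75
tcp_pos: [0.6487, 0.2966, 0.2351]
eef_rot: [0.601, 0.756, -0.202, -0.161]
contact_force: [0.7, -0.7, 1.0]
opening: 0.0598
ends [0.4835 0.4022] [0.5524 0.1138] [0.5958 0.4293] [0.6609 0.1385] 0.29654228279336414 0.11550329176014938
rack ctr [0.5731 0.2709] ey yaw 103.03205283902811 ex [0.9742 0.2255]
rack tcp [0.0794 0.008  0.2351]
[ 0.6748 -0.7395  0.9972]
```

View pics/c14.png

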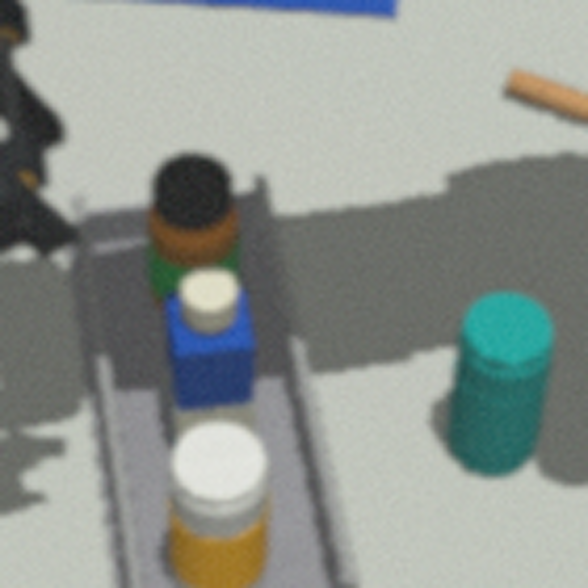

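The bottle stands upright between the can and the jar. I raise and retreat so the top camera can check.

```bash
python3 -m crank '[[[0,0,0,0,-0.015,-0.026,0.68],[0,0,0,0,-0.02,-0.0346,0.68],[-5,0,0,0,-0.02,-0.0346,0.68],[-5,0,0,0,0,0,0.68],[-5,0,0,0,0,0,0.68],[-5,0,0,0,0,0,0.68],[-5,0,0,0,0,0,0.68],[-5,0,0,0,0,0,0.68]]]'
python3 -m crank '[[[0,0,0,0,-0.045,0,0.68],[0,0,0,0,-0.045,0,0.68],[0,0,0,0,-0.045,0,0.68],[0,0,0,0,-0.045,0,0.68],[0,0,0,0,-0.045,0,0.68],[0,0,0,0,-0.04,0,0.68],[0,0,0,0,0,0,0.68],[0,0,0,0,0,0,0.68]]]'
python3 - <<'E'
from b import *
now();print(status.state()["contact_force"])
t=eyes.snapshot("top")[:,:,::-1];s=eyes.snapshot("side")[:,:,::-1]
cv2.imwrite("pics/t15.png",np.hstack([t[80:380,130:530],s[80:380,220:620]]))
cv2.imwrite("pics/top15.png",t);cv2.imwrite("pics/side15.png",s)
E
```

```text
time_s: 18.6
tcp_pos: [0.6479, 0.2965, 0.3438]
eef_rot: [0.622, 0.783, 0.002, 0.001]
contact_force: [0.9, 0.2, 0.0]
opening: 0.0599
time_s: 19.4
tcp_pos: [0.3896, 0.2368, 0.3439]
eef_rot: [0.622, 0.783, 0.001, 0.001]
contact_force: [0.3, -0.2, 0.1]
opening: 0.0599
ends [0.4835 0.4022] [0.5524 0.1138] [0.5958 0.4293] [0.6609 0.1385] 0.29654228279336414 0.11550329176014938
rack ctr [0.5731 0.2709] ey yaw 103.03205283902811 ex [0.9742 0.2255]
rack tcp [-0.1865  0.0081  0.3439]
[ 0.25   -0.2453  0.1147]
```

View pics/t15.png

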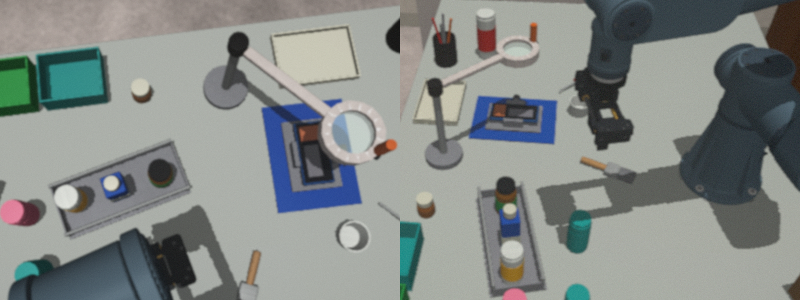

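The top view shows the lens ring at crop (352,131) over the phone, the bottle upright at (114,184), the can at (69,198) and the jar at (161,172). One last numeric check.

```bash
python3 - <<'E'
from b import *
t=cv2.imread("pics/top15.png");s=cv2.imread("pics/side15.png")
cv2.imwrite("pics/c16.png",np.hstack([cv2.resize(t[235:315,180:280],(400,320),interpolation=2),cv2.resize(s[250:370,290:410],(320,320),interpolation=2)]))
print("lens",onz("top",482,211,.252)[:2])
E
```

```text
ends [0.4835 0.4022] [0.5524 0.1138] [0.5958 0.4293] [0.6609 0.1385] 0.29654228279336414 0.11550329176014938
rack ctr [0.5731 0.2709] ey yaw 103.03205283902811 ex [0.9742 0.2255]
lens [ 0.5909 -0.1933]
```

View pics/c16.png

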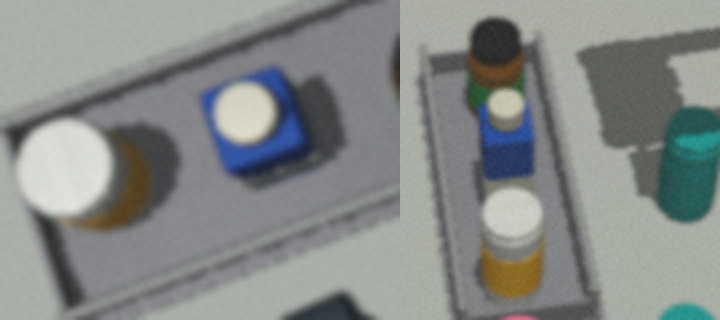

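```bash
python3 - <<'E'
from b import *
c=tri((180+245/4,235+112/4),(290+(506-400)*.375,250+103*.375));print("cap",rk(c[0]),c[1],rk(onz("top",180+245/4,235+112/4,.141)))
print("can",rk(onz("top",180+65/4,235+168/4,.115)),rk(onz("side",290+112*.375,250+214*.375,.115)),"jar",rk(onz("side",290+96*.375,250+42*.375,.105)))
# shoulder face centre
print("shoulder ctr",rk(onz("top",180+254/4,235+119/4,.114)))
E
```

```text
ends [0.4835 0.4022] [0.5524 0.1138] [0.5958 0.4293] [0.6609 0.1385] 0.29654228279336414 0.11550329176014938
rack ctr [0.5731 0.2709] ey yaw 103.03205283902811 ex [0.9742 0.2255]
cap [-0.0015  0.0091  0.1372] 0.0020254801596147577 [-0.0011  0.0084  0.141 ]
can [0.0089 0.1097 0.115 ] [0.0071 0.11   0.115 ] jar [-0.007  -0.0889  0.105 ]
shoulder ctr [-0.0017  0.0077  0.114 ]
```

Everything is in place: the bottle's cap is at the height of an upright bottle (137–141 mm), and the can and jar haven't moved. Handing in.

```bash
python3 - <<'E'
from station import job
print(job.sign_off())
E
```

```text
the job is handed in; nothing more can be done
None
```

The magnifier is back over the phone and the wash bottle stands upright, released, in its gap between the can and the jar. I handed in at about 19.5 s of the 62 s; the sign-off gives no verdict.

- **Lamp:** I caged the orange peg loosely between the fingers and swung it along its arc. The last measurement puts the lens about 10 mm from the phone's centre (limit 55 mm).
- **Bottle:** I gripped it below the shoulder, lifted it, turned it 60° and lowered it to the floor, where the contact was about 6–8 N (limit 45 N). It stands about 1 mm off the row's centre line and 8–9 mm along from the middle place. The cap and shoulder centres line up within about 1 mm, so it is upright.
- **Can and jar:** Both stand upright. The measured shift is about 1 mm for each, which is within measuring error.
- **Robot:** It is parked about 19 cm in front of the rack centre, 34 cm up, touching nothing.

No check failed. The only disagreement was the bottle's cap height, at 137 mm when triangulated from both views against 141 mm expected. That is about what a 2 mm calibration error and hand-picked pixels would give.

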